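# Find the full sugar tin by feel and hold it up

## Robot

A 6-joint arm with a two-finger parallel gripper is mounted at the origin on a cart in front of the work surface, level with it; the furniture and walls round the work are solid. World frame = base frame: x ahead of the robot, y to its left, z up, the work surface at z = 0. Lengths are in m, angles in rad, forces in N, time in s.
With the tool pointing down it reaches from about 0.2 to 0.875 m from the base axis. Payload 3.4 kg.
Tool frame: the origin (TCP) lies between the finger pads; the fingertips stand 25 mm ahead of it and the grasp point (between the pads) lies 6 mm ahead of it (r.nose_length is the z of the fingertips in the tool frame, in m); z points along the fingers, x is the direction in which the jaws open and shut, and the axes are right-handed (so a half turn about z gives the same grasp; the last joint's range is limited). The gripper opens to 94 mm and grips with 3 to 60 N. Pads are 16 mm wide; open, the fingers measure 119 mm over their backs; the gripper's body (75 mm by 177 mm) begins 78 mm behind the grasp point.
Start: joints at [1.178, 0.276, 1.505, -0, 1.361, -0.121], TCP at [0.154, 0.554, 0.23] pointing down, gripper open.
Joint ranges: [-2.89, 2.89], [-0.75, 2.08], [0.22, 2.7], [-1.18, 4.32], [0.11, 2.71], [-2.7, 2.7]. Speed limits (rad/s): [2.57, 2.57, 3.14, 3.14, 3.14, 3.14].

## Interface

Orientations are given as a unit quaternion [w, x, y, z].
In Python, from plant import r, gripper_to, inverse_kinematics, vision, models, telemetry gives the robot as it stands. Calls block until the motion is done:
- r.move_to(position, orientation): joint-space move of the TCP to a pose.
- r.move_l(position, rot=None, vel=0.15, guard=None): straight line of the TCP; rot=None keeps the orientation; vel is the mean speed in m/s. With guard (N) it stops when the force on the tool has changed by that much, and returns True; else False.
- r.movej(angles): joint-space move.
- gripper_to(opening, f_grip=None): finger opening in m; f_grip is the grip in N (None keeps the last); returns when the fingers have stopped.
- r.hold(seconds).
- inverse_kinematics(position, orientation): joint angles nearest the present ones, or None.
- vision.snapshot(name): name is "scene" or "top" or "wrist"; returns the picture (400x640x3 uint8, red, green, blue); there is no depth.
- vision.get_calibration(name): a dict with "fx", "fy", "cx", "cy" (pixels), "D" ([k1, k2, p1, p2, k3] as OpenCV has them; the pictures are not rectified), "position" and "orientation" of the camera in the world. Camera axes: x right, y down, z forward; pixel columns grow to the right and rows downward; lengths in m; the calibration is good to about 2 mm. A picture is of the moment at which its call begins: read the wrist's pose just before it. get_calibration takes no time and is no camera call; for the wrist camera it gives the pose at the moment of the call.
A pose or a line that the arm cannot do raises r.PlanningError and nothing moves.
- r.sign_off(): hands the job in, once; it reports no verdict.
Trained networks look in the newest picture that a camera, given by its name, has taken for a name from the list of things; names that differ only in an ending like _2 or _b are one class to them, and where a whole thing is asked for, a point or a joint stands for the part that bears it (a point fixed in the world has none). Each returns a list of dicts, best first, with "score" (0 to 1); they miss things now and then, are a little off and sometimes report something else, mostly with a low value. They report only what shows in the picture. A call takes as long as a camera call. They do not tell look-alikes from the thing itself.
- models.boxes_of(thing, camera): "at" ([x, y, z] in m, in world coordinates, good to about 4 mm: the middle of the surface that is visible of it).
- models.regions_of(thing, camera): "pixels" (400x640 bool, what is visible of it).
- models.mark_of(thing, camera): "at" ([x, y, z] in m, in world coordinates, good to about 4 mm: a listed point, or the origin of a listed thing).
Readings, each from a call of its own:
- telemetry.current_t(): time.
- telemetry.current_joints(): joint angles.
- telemetry.current_dq(): joint speeds.
- telemetry.current_joint_efforts(): joint torques, N m.
- telemetry.current_ee_pos(): TCP position.
- telemetry.current_tool_rot(): TCP orientation.
- telemetry.current_wrist_force(): force on the tool from outside, world axes, zero at the start.
- telemetry.current_torque(): the same for the moment, N m.
- telemetry.current_opening(): finger opening in m.
Only numpy, scipy, OpenCV 4.12 (cv2) and the standard library are available. Lean on these libraries where they do the work, as an engineer would, in place of code of your own. Each camera call takes 0.05 s, during which the arm holds its last target.

## Task

One of the three identical closed sugar tins on the wooden board is the full one, clearly heavier than the other two, and only lifting tells which. Working from left to right as the robot sees them, lift each tin well clear of the board to feel its weight and stand it back upright where it stood before taking the next; then pick up the heaviest and hold it up level and still, about 20 cm above the counter (if the last one is the heaviest you may simply keep hold of it), with the other two standing in their places. Finish while still holding it; leave the jar, timer and brush alone and never tip a tin over.

Things in the scene. Friction and masses are not known exactly. Their poses are not given: they have to be found in the camera images.
- tin_left: left-most (greatest y) of three identical closed sugar tins: green cylinder 54 mm across, bright lid 56 mm across, 92 mm tall; grip the green side anywhere up to 80 mm above its foot. Origin: centre of its underside, z up. Total weight 0.2 to 0.7 kg, solid contents low inside; one tin (varies, nothing shows which) is at least 180 g heavier than each other one
- tin_middle: the middle tin, same looks and size as the left one; origin at the centre of its underside, z up. The tins stand in a row along the board's y axis, centres at least 110 mm apart
- tin_right: the right-most tin (least y), same looks and size as the left one; origin at the centre of its underside, z up
- board: low wooden serving board fixed to the counter, 120 mm (its x) by 420 mm (its y), 12 mm thick, on which the tins stand; origin at the centre of its underside on the counter, z up
- jar: small jam jar, mustard-yellow with white lid, 45 mm across, 50 mm tall, left of the board; a bystander; origin at its underside
- timer: white kitchen timer standing on its edge, 32x65x64 mm, front right of the board; a bystander; origin at its underside
- brush: flat pastry brush with a wooden handle, 36x176x11 mm, lying along y at the front left of the board; a bystander; origin at its underside
Things that resemble listed ones, but are neither listed nor needed, are in the scene too. Leave any pink or purple look-alike of the tin_middle alone.

How it is judged:
On the way, in this order (a step that is already met when the one before it is completed fails the run):
1. the left tin is lifted at least 20 mm clear of the board in the fingers, the other two standing in their places (height (world z) of tin_left above 0.032 m and contact force between tin_left and the fingers above 1 N and height (world z) of each of tin_middle, tin_right below 0.017 m and distance of each of tin_middle, tin_right from where it was at the start of the episode below 0.045 m and angle between each of tin_middle, tin_right's own z axis and vertical below 0.1 rad), for 0.2 s.
2. the middle tin is lifted at least 20 mm clear of the board in the fingers, the other two standing in their places (height (world z) of tin_middle above 0.032 m and contact force between tin_middle and the fingers above 1 N and height (world z) of each of tin_left, tin_right below 0.017 m and distance of each of tin_left, tin_right from where it was at the start of the episode below 0.045 m and angle between each of tin_left, tin_right's own z axis and vertical below 0.1 rad), for 0.2 s.
3. the right tin is lifted at least 20 mm clear of the board in the fingers, the other two standing in their places (height (world z) of tin_right above 0.032 m and contact force between tin_right and the fingers above 1 N and height (world z) of each of tin_left, tin_middle below 0.017 m and distance of each of tin_left, tin_middle from where it was at the start of the episode below 0.045 m and angle between each of tin_left, tin_middle's own z axis and vertical below 0.1 rad), for 0.2 s.
At the end, for the whole second after the job is handed in: The heaviest tin is held between the fingers, its underside more than 15 cm above the counter, within about 17 degrees of upright and still, carried by nothing else; the other two stand upright on the board, let go and within 45 mm of where they started (((height (world z) of tin_left above 0.15 m and contact force between tin_left and the fingers above 1 N and contact force between tin_left_floor and anything else above 3.5 N and angle between tin_left's own z axis and vertical below 0.3 rad and linear speed of each of tin_left, tin_middle, tin_right below 0.03 m/s and contact force between tin_left and board below 0.1 N and height (world z) of each of tin_middle, tin_right below 0.017 m and distance of each of tin_middle, tin_right from where it was at the start of the episode below 0.045 m and angle between each of tin_middle, tin_right's own z axis and vertical below 0.1 rad and contact force between each of tin_middle, tin_right and the fingers below 0.1 N) or (height (world z) of tin_middle above 0.15 m and contact force between tin_middle and the fingers above 1 N and contact force between tin_middle_floor and anything else above 3.5 N and angle between tin_middle's own z axis and vertical below 0.3 rad and linear speed of each of tin_middle, tin_left, tin_right below 0.03 m/s and contact force between tin_middle and board below 0.1 N and height (world z) of each of tin_left, tin_right below 0.017 m and distance of each of tin_left, tin_right from where it was at the start of the episode below 0.045 m and angle between each of tin_left, tin_right's own z axis and vertical below 0.1 rad and contact force between each of tin_left, tin_right and the fingers below 0.1 N) or (height (world z) of tin_right above 0.15 m and contact force between tin_right and the fingers above 1 N and contact force between tin_right_floor and anything else above 3.5 N and angle between tin_right's own z axis and vertical below 0.3 rad and linear speed of each of tin_right, tin_left, tin_middle below 0.03 m/s and contact force between tin_right and board below 0.1 N and height (world z) of each of tin_left, tin_middle below 0.017 m and distance of each of tin_left, tin_middle from where it was at the start of the episode below 0.045 m and angle between each of tin_left, tin_middle's own z axis and vertical below 0.1 rad and contact force between each of tin_left, tin_middle and the fingers below 0.1 N))); the arm keeps its last pose, push and grip.
It fails at once if a tin is tipped (more than about 40 degrees) (angle between any of tin_left, tin_middle, tin_right's own z axis and vertical above 0.7 rad).
It fails at once if the jar, timer or brush is moved more than 30 mm (distance of any of jar, timer, brush from where it was at the start of the episode above 0.03 m).
It also fails if it takes over 67 s, if anything falls off the work surface, if the arm or the gripper's body presses on something with over 40 N, if the wrist force passes 120 N, or if a joint passes its speed limit or range.

## Working session

There is one attempt and no reset: what is moved stays moved. The work goes in short steps, each a Python script; the robot and the scene stay as the last script left them, time stands still between calls to the robot, and variables do not carry over. Pictures are saved under pics/ and viewed, and the job is handed in when it is done.

```bash
mkdir -p pics
python3 - <<'E'
from plant import r, vision, models, telemetry
import cv2, numpy as np
for c in ["scene","top"]:
    im=vision.snapshot(c); cv2.imwrite(f"pics/{c}0.png",im[:,:,::-1])
    for t in ["tin_left","tin_middle","board","jar","timer","brush"]:
        print(c,t,[(np.round(d["at"],3).tolist(),round(d["score"],2)) for d in models.mark_of(t,c)])
    k=vision.get_calibration(c);print(k)
print(telemetry.current_t(),telemetry.current_wrist_force(),telemetry.current_tool_rot(),r.nose_length)
E
```

```text
scene tin_left [([0.493, 0.196, 0.011], 0.77)]
scene tin_middle [([0.603, 0.021, -0.005], 0.89), ([0.493, 0.048, 0.012], 0.88), ([0.603, 0.125, -0.003], 0.6), ([0.493, 0.194, 0.013], 0.36)]
scene board [([0.479, 0.044, -0.0], 0.67), ([0.492, 0.195, 0.014], 0.61)]
scene jar [([0.427, 0.337, 0.0], 0.67)]
scene timer [([0.362, -0.314, 0.001], 0.89), ([0.494, 0.196, 0.015], 0.65)]
scene brush [([0.348, 0.205, 0.001], 0.93), ([0.479, 0.043, -0.001], 0.39)]
{'fx': 431.5875540686566, 'fy': 431.5875540686566, 'cx': 326.38206526312297, 'cy': 196.96611389139315, 'D': array([-0.11976321,  0.        ,  0.        ,  0.        ,  0.        ]), 'position': array([-0.34680111, -0.51493591,  0.81178762]), 'orientation': array([-0.37276311,  0.78683524, -0.44043305,  0.21899019])}
top tin_left [([0.488, 0.192, 0.012], 0.77)]
top tin_middle [([0.603, 0.127, 0.001], 0.97), ([0.6, 0.018, 0.001], 0.93), ([0.489, 0.043, 0.01], 0.67)]
top board [([0.486, 0.046, 0.009], 0.82)]
top jar [([0.426, 0.339, -0.002], 0.8)]
top timer [([0.362, -0.314, 0.002], 0.5)]
top brush [([0.35, 0.203, -0.006], 0.89)]
{'fx': 361.6339156928364, 'fy': 361.6339156928364, 'cx': 322.5041006870472, 'cy': 196.76708033511346, 'D': array([0.02164811, 0.        , 0.        , 0.        , 0.        ]), 'position': array([ 0.34843799, -0.00263174,  1.00278428]), 'orientation': array([ 0.03396475, -0.69864026,  0.71304178, -0.04816221])}
0.7 [-0.15718336 -0.26807105 -0.30855127] [-2.98665126e-05  7.96386161e-01  6.04788459e-01  4.89175444e-05] 0.025
```

View pics/scene0.png

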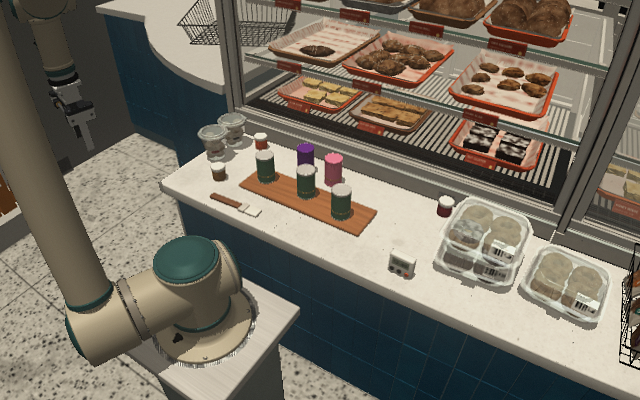

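View pics/top0.png

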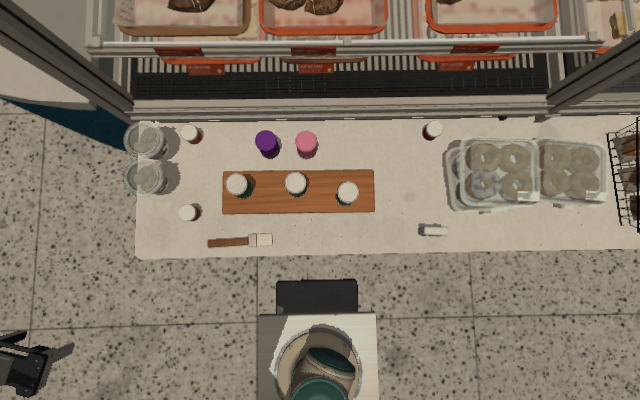

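Run:
```python
from plant import r, vision, models, telemetry
import cv2, numpy as np
for c in ["scene","top"]:
    print(c,[(np.round(d["at"],3).tolist(),round(d["score"],2)) for d in models.mark_of("tin_right",c)])
    for d in models.regions_of("tin_right",c):
        p=d["pixels"];print(round(d["score"],2),np.argwhere(p).mean(0).round(1)[::-1],p.sum())
```

```text
scene [([0.467, -0.087, 0.012], 0.66)]
0.78 [340.5 200.8] 697
top [([0.465, -0.081, 0.012], 0.67), ([0.493, 0.192, 0.012], 0.43)]
0.79 [346.7 192.9] 427
0.17 [295.5 184.2] 438
```

The green tins are at scene px (265,166), (306,181) and (341,201). In the top view they are at (238,184), (295,184) and (347,193). The purple look-alike at scene (305,156) and the pink one at (333,170) stand behind the board, not on it, and aren't green, so I'm excluding them. Next: a crop to confirm, and lid centres for precise positions.

```bash
cat > h.py <<'E'
from plant import r, vision, models, telemetry, gripper_to, inverse_kinematics
import cv2, numpy as np
from scipy.spatial.transform import Rotation as R
def ray(c,uv,z):
    k=vision.get_calibration(c); K=np.array([[k['fx'],0,k['cx']],[0,k['fy'],k['cy']],[0,0,1]])
    p=cv2.undistortPoints(np.array([[uv]],float),K,k['D'])[0,0]
    d=R.from_quat(np.asarray(k['orientation']),scalar_first=True).apply([p[0],p[1],1.])
    o=k['position']; return o+d*(z-o[2])/d[2]
def lids(im,guess,rad=15):
    hsv=cv2.cvtColor(im,cv2.COLOR_RGB2HSV); out=[]
    for u,v in guess:
        m=((hsv[...,1]<70)&(hsv[...,2]>140)).astype(np.uint8)
        w=np.zeros_like(m); cv2.circle(w,(int(u),int(v)),rad,1,-1); m&=w
        n,l,s,ce=cv2.connectedComponentsWithStats(m); i=1+s[1:,4].argmax()
        out.append((ce[i],s[i]))
    return out
E
python3 - <<'E'
from h import *
im=vision.snapshot("top")
cv2.imwrite("pics/crop_top.png",cv2.resize(im[120:260,170:400],None,fx=3.4,fy=3.4,interpolation=cv2.INTER_CUBIC)[:,:,::-1])
for c,s in lids(im,[(236,183),(295,183),(347,192)]): print(c.round(1),s,ray("top",c,.104).round(4))
print(inverse_kinematics([.49,.194,.061],[0,.7071,.7071,0]),telemetry.current_joints())
E
```

```text
[235.9 183.4] [226 173  21  22 356] [0.4909 0.1938 0.104 ]
[294.9 182. ] [284 172  22  21 356] [0.4918 0.0466 0.104 ]
[347.9 191.6] [338 181  21  22 355] [ 0.4651 -0.0859  0.104 ]
[ 2.44912028e-01  3.58483966e-01  1.85300624e+00 -4.44089210e-16
  9.30102446e-01 -1.32588430e+00] [ 1.17802825e+00  2.75907971e-01  1.50486646e+00 -1.14857816e-06
  1.36072630e+00 -1.20972956e-01]
```

View pics/crop_top.png

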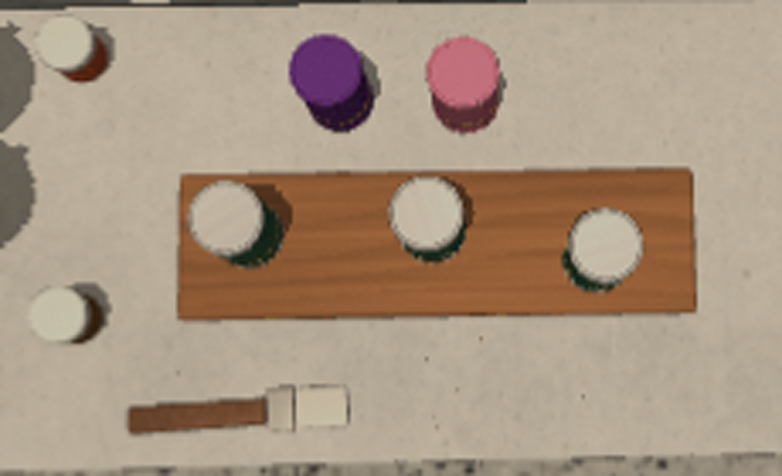

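The crop shows three white-lidded green tins on the board at (228,217), (428,213) and (605,245). The purple and pink ones are off the board behind them. I'll start with the left tin.

```bash
cat >> h.py <<'E'
Q=[0,.70710678,.70710678,0]; ZG=0.073
def fz(n=5):
    a=[]
    for _ in range(n): a.append(telemetry.current_wrist_force()); r.hold(.04)
    return np.mean(a,0).round(2)
def approach(x,y):
    r.move_l([x,y,.170],rot=Q,vel=.25)
def weigh(x,y,release=True):
    f0=fz()
    r.move_l([x,y,ZG],vel=.12)
    gripper_to(.045,f_grip=35)
    print("opening",telemetry.current_opening(),"f",fz(2),"t",telemetry.current_t())
    r.move_l([x,y,ZG+.06],vel=.10); r.hold(.3)
    f1=fz(); print("LOAD",(f1-f0),"opening",telemetry.current_opening(),"t",telemetry.current_t())
def putdown(x,y):
    r.move_l([x,y,ZG+.006],vel=.10)
    hit=r.move_l([x,y,ZG-.002],vel=.02,guard=3)
    print("hit",hit,telemetry.current_ee_pos())
    gripper_to(.09); 
    r.move_l([x,y,.170],vel=.15)
    print("t",telemetry.current_t())
E
python3 - <<'E'
from h import *
gripper_to(.09)
x,y=.491,.194
r.move_to([x,y,.19],Q); print(telemetry.current_t())
approach(x,y)
weigh(x,y)
im=vision.snapshot("scene"); cv2.imwrite("pics/lift1.png",cv2.resize(im[80:280,150:450],None,fx=2.5,fy=2.5)[:,:,::-1])
E
```

```text
3.0583
opening 0.05464390850204328 f [-0.4   3.55  1.65] t 5.2083
LOAD [ 0.2   0.26 -7.08] opening 0.0546754467574543 t 6.4667
```

View pics/lift1.png

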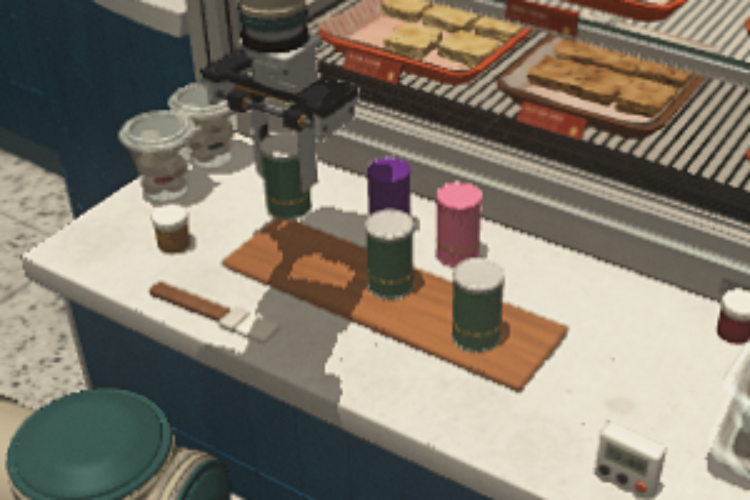

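The left tin (crop px (287,180)) hangs upright between the fingers, clear of the board, with the other two still standing. Its load is 7.1 N. I'll put it back and go on to the middle tin.

Run:
```python
from h import *
putdown(.491,.194)
im=vision.snapshot("scene"); cv2.imwrite("pics/put1.png",cv2.resize(im[80:280,150:450],None,fx=2.5,fy=2.5)[:,:,::-1])
```

```text
hit True [0.49165863 0.19434    0.07310205]
t 9.1
```

View pics/put1.png

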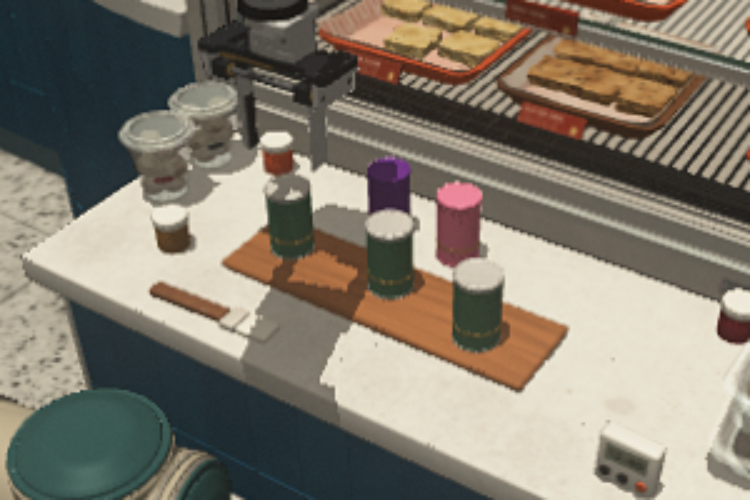

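The left tin is standing upright on the board again at crop px (290,215), with the gripper clear of it. Now the middle tin.

Run:
```python
from h import *
x,y=.4915,.046
approach(x,y); weigh(x,y)
im=vision.snapshot("scene"); cv2.imwrite("pics/lift2.png",cv2.resize(im[80:280,150:450],None,fx=2.5,fy=2.5)[:,:,::-1])
putdown(x,y)
x,y=.4655,-.085
approach(x,y)
im=vision.snapshot("scene"); cv2.imwrite("pics/put2.png",cv2.resize(im[80:280,150:450],None,fx=2.5,fy=2.5)[:,:,::-1])
print(telemetry.current_t())
```

```text
opening 0.05504622881413799 f [-0.14  2.01  1.98] t 11.7917
LOAD [-0.61  0.18 -3.44] opening 0.05496338348336614 t 13.05
hit True [0.49216883 0.04619494 0.07295554]
t 15.6917
16.425
```

View pics/lift2.png

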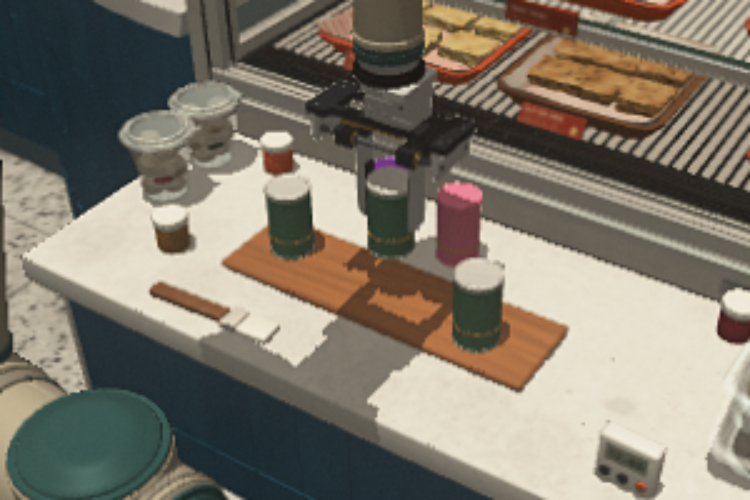

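View pics/put2.png

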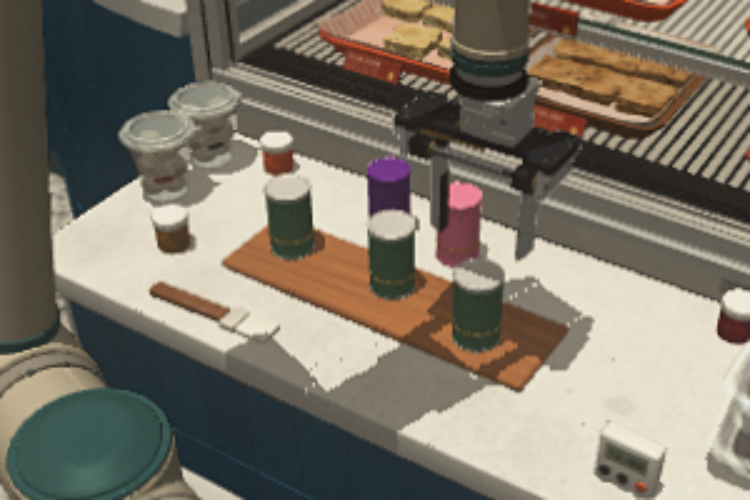

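The middle tin was lifted at crop (390,210) with a load of 3.4 N and is back upright at (392,255). The gripper is now above the right tin at (478,305).

Run:
```python
from h import *
x,y=.4655,-.085
weigh(x,y)
im=vision.snapshot("scene"); cv2.imwrite("pics/lift3.png",cv2.resize(im[80:280,150:450],None,fx=2.5,fy=2.5)[:,:,::-1])
```

```text
opening 0.054744593177392525 f [-0.35  1.21  1.91] t 18.3333
LOAD [-0.14  0.21 -2.64] opening 0.05437886565242119 t 19.5917
```

View pics/lift3.png

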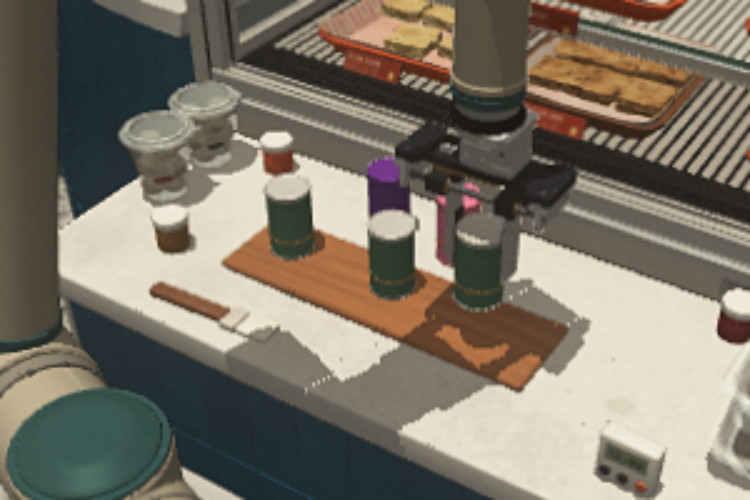

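The right tin is lifted upright at crop (480,262) with a load of 2.6 N. Loads are left 7.1, middle 3.4 and right 2.6 N, so left is the full one. I'll put the right tin back, check it, and pick up the left.

Run:
```python
from h import *
putdown(.4655,-.085)
r.move_l([.491,.194,.170],vel=.2)
im=vision.snapshot("scene"); cv2.imwrite("pics/put3.png",cv2.resize(im[80:280,150:450],None,fx=2.5,fy=2.5)[:,:,::-1])
im=vision.snapshot("top")
for c,s in lids(im,[(295,183),(347,192)]): print(c.round(1),s,ray("top",c,.104).round(4))
weigh(.4915,.194)
p=[.4915,.194,.263]
r.move_l(p,vel=.1); r.hold(.7)
print(telemetry.current_ee_pos(),fz(),telemetry.current_opening(),telemetry.current_t())
im=vision.snapshot("scene"); cv2.imwrite("pics/final.png",cv2.resize(im[60:280,150:450],None,fx=2.5,fy=2.5)[:,:,::-1])
print([(np.round(d["at"],3).tolist(),round(d["score"],2)) for d in models.mark_of("tin_left","scene")])
```

```text
hit True [ 0.46615836 -0.08510292  0.07308914]
t 22.225
[295.8 181.8] [285 172  22  21 358] [0.4922 0.0445 0.104 ]
[348.  191.3] [338 181  21  21 357] [ 0.4658 -0.0861  0.104 ]
opening 0.0543411823308135 f [-0.71  1.51  1.63] t 25.775
LOAD [-0.02 -0.56 -6.42] opening 0.054830815816804185 t 27.0333
[0.49148328 0.19400112 0.2630121 ] [-0.08 -0.14 -6.59] 0.054628317124431953 29.3917
[([0.491, 0.194, 0.205], 0.76)]
```

View pics/final.png

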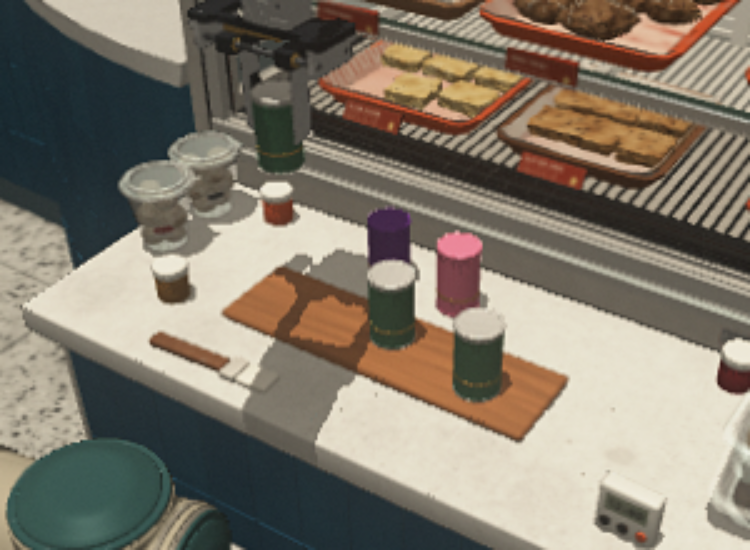

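View pics/put3.png

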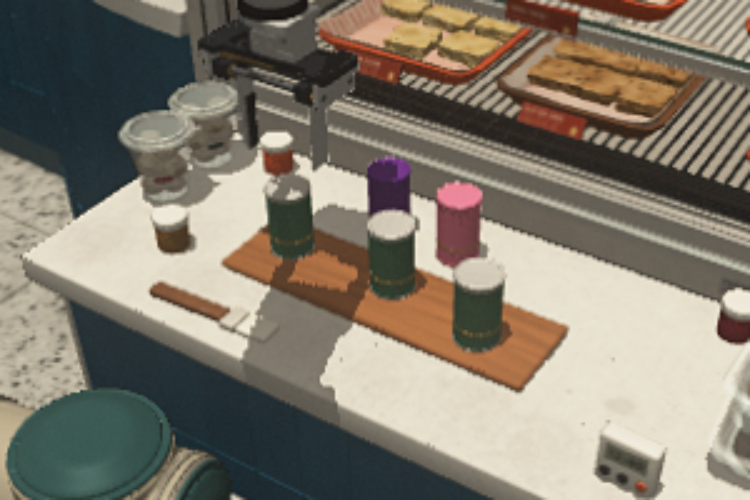

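The final view shows the left tin held upright at (278,130), about 20 cm up. The middle (391,305) and right (478,355) tins are standing in their places, and the jar, brush and timer haven't moved. I'm handing in.

Run:
```python
from h import *
print(abs(telemetry.current_dq()).max()); r.sign_off()
```

```text
0.00220439171562228
the job is handed in; nothing more can be done
```

I lifted the tins from left to right and stood each one back upright in its place. The loads were about 7.1 N for the left tin, 3.4 N for the middle and 2.6 N for the right, so the left one is the full tin. I picked it up again and handed in at about 29 s while still holding it.

**Held tin:** its underside is about 0.20 m above the counter (the network put it at 0.205 m). It looks upright in the picture, and the arm was practically still at hand-in.

**Other two tins:** both stand upright, and their lid centres are within about 2 mm of where they started.

**Jar, timer and brush:** they look unmoved in the pictures; I did not measure them again.

**Disagreement:** the left tin read 6.4–6.6 N the second time against 7.1 N the first. That is probably sensor drift and does not change which tin is heaviest. No check failed.

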